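# Hang the over-bar hook on the swing-out rail

## Robot

A 7-joint arm with a two-finger parallel gripper is mounted at the origin on the work surface. World frame = base frame: x ahead of the robot, y to its left, z up, the work surface at z = 0. Lengths are in m, angles in rad, forces in N, time in s.
With the tool pointing down it reaches from about 0.4 to 0.85 m from the base axis. Payload 4.5 kg.
Tool frame: the origin (TCP) lies at the very end of the fingers, on their centre line; the grasp point (between the pads) lies 19 mm behind it; z points along the fingers, y is the line along which they close (so a half turn about z gives the same grasp; the last joint's range is limited). The gripper opens to 85 mm and grips with 20 to 120 N. Pads are 22 mm wide; open, the fingers measure 114 mm over their backs; the gripper's body (76 mm by 85 mm) begins 54 mm behind the grasp point. The pads swing forward as they close: fully open they stand 13 mm farther back than shut.
Start: joints at [-1.203, 0.689, -0.195, 1.565, 0.157, 0.902, -0.215], TCP at [0.205, 0.591, 0.197] pointing down, gripper open.
Joint ranges: [-3.01, 3.01], [-0.46, 2.08], [-1.47, 1.51], [0.13, 2.56], [-1, 4.14], [0.04, 2.09], [-2.66, 2.66]. Speed limits (rad/s): [2.57, 2.57, 3.14, 3.14, 3.14, 3.14, 3.14].

## Interface

Orientations are given as a rotation vector (axis times angle).
In Python, from bench import ctrl gives the robot as it stands.
- The arm moves only by the tool apply_moves, never from a script. Its argument "motion" is a list of rows, each a list of 7 numbers: the turn, a rotation vector about the tool's x, y, z in degrees, then the shift along the tool's x, y, z in m, then the opening, from 0 (shut) to 1 (fully open). A call has exactly 5 rows; each row is the pose to reach, as a shift and turn from the pose commanded when the call began, along the tool's axes at that moment; what a row does not reach only later rows make up. A row lasts 1/10 s, in which the tool goes at most 50 mm and 8.59 degrees, less where a joint would pass 70% of its speed; a pose out of reach is approached as far as the arm can. A call with a gripper value outside its range is refused whole. The fingers move at their own pace and stop on an object; "force" is the grip in N (left out, the last holds). Time passes only in rows, so rows that repeat a pose let the fingers close, or fill a call up. It gives the time, the measured TCP pose, the force, the opening and the grip force at its end, in the units of the state.
- ctrl.state(): the state, without advancing time (a new reading comes with each control period).
- ctrl.read_camera(name): name is "scene" or "top" or "wrist"; returns the picture (384x512x3 uint8, red, green, blue); there is no depth.
- ctrl.camera_params(name): a dict with "K" (3x3 intrinsics, pixels), "k1" (the pictures are not rectified: a ray, as slopes to the right and down, at radius r is drawn at 1 + k1 r^2 times it, then the intrinsics apply), "R" (3x3) and "t" (3): a world point X has camera coordinates R X + t. Camera axes: x right, y down, z forward; pixel columns grow to the right and rows downward; lengths in m; the calibration is good to about 2 mm. A picture is of the moment at which its call begins: read the wrist's pose just before it. camera_params takes no time and is no camera call; for the wrist camera it gives the pose at the moment of the call.
- ctrl.sign_off(): hands the job in; it is judged then, once.
The state is a dict: "t": time; "joints": joint angles; "joint_vel": joint speeds; "joint_efforts": joint torques, N m; "ee_pos": TCP position; "eef_rot": TCP orientation; "contact_force": force on the tool from outside, world axes, zero at the start; "wrist_torque": the same for the moment, N m; "finger_gap": finger opening in m; "grasp_force": force on a finger pad.
Only numpy, scipy, OpenCV 4.12 (cv2) and the standard library are available. Lean on these libraries where they do the work, as an engineer would, in place of code of your own. Each camera call takes 0.05 s, during which the arm holds its last target. There are 200 camera calls.

## Task

First swing the steel rail beside the sink out towards the turntable side (the robot's right) until it meets its stop. Then draw the steel over-bar hook off the leaning board of the wooden spoon rest, hang it astride the rail around the middle, with one leg down each side, and let go so that it hangs still with the rail still fully out. Leave the gourd, canister and shaker undisturbed.

Things in the scene. Friction and masses are not known exactly. Their poses are not given: they have to be found in the camera images.
- hanger: Over-bar double hook, an upside-down U of 3 mm steel strip with a wooden grip on its crown; 0.2 kg. Origin: centre of the crown's underside (inside top of the U). z up out of the grip, y along the strip's 40 mm width (along the bar when hung), x across the 28 mm inner gap. Two legs go 80 mm below the origin and end in upturned toes that reach to 32 mm from the middle in x.
- hanger_grip (a point): Point to grip, 27 mm above the hook's origin along its z, axes as the hook. The wooden grip is 24 x 24 mm, its top 16 mm above this point, the steel crown 24 mm below. At the start the hook sits astride the spoon rest's leaning board, crown on the top edge, z leaning 30 degrees from vertical; it comes off along its own z, 80 mm and more.
- rest: Dark wooden spoon rest, fixed on the turntable: a foot 75 x 90 x 12 mm with a board 24 mm thick and 70 mm wide that rises 135 mm along its slope, leaning 30 degrees from vertical towards the rest's own -x (roughly towards the robot). Origin: centre of the board's foot, on the underside.
- turntable: Round bamboo turntable, 320 mm across, 25 mm high; it stands still. Origin: centre of its underside.
- rail (a joint): Angle of the swing-out rail about its upright post, rad: 0 folded (bar along the post's -x), grows counter-clockwise seen from above, 1.57 at the stop, fully out (bar along the post's -y, to the robot's right). Stiff hinge: it stays where it is left; about 2 N at the middle of the bar moves it.
- rail_hinge (a point): Point on the rail's hinge axis at the height of the bar's axis (170 mm above the work surface). Its frame turns with the bar: the bar runs from here along the point's -x, z is up.
- rail_mid (a point): Middle of the clear part of the bar, on its axis, 140 mm from the hinge; axes as rail_hinge (x along the bar, towards the hinge). The bar is round steel, 16 mm thick, its end 260 mm from the hinge with a cap 22 mm across; the hinge collar has 16 mm radius.
- post: Upright steel post 22 mm thick on a round fixed foot 110 mm across, carrying the rail. Origin: centre of the foot's underside.
- gourd: Mate gourd in earthenware, 80 mm wide and 85 mm high, with a steel bombilla standing out of it to 165 mm; loose on the turntable. Origin: centre of its underside.
- canister: Red plastic canister with white snap lid, 90 mm across, 114 mm high; loose on the turntable. Origin: centre of its underside.
- shaker: Stubby glass shaker with steel cap, 60 mm across, 75 mm high; loose on the work surface near the post. Origin: centre of its underside.
Things that resemble listed ones, but are neither listed nor needed, are in the scene too. What is shaped like the hanger but orange, pink or purple is not meant.

How it is judged:
On the way, in this order (a step that is already met when the one before it is completed fails the run):
1. the rail is swung fully out to its stop, the hook still on the board (value of joint rail above 1.49 rad and distance of hanger from where it was at the start of the episode below 0.03 m), for 0.2 s.
2. the hook is drawn up off the board (distance of hanger from where it was at the start of the episode above 0.08 m and height (world z) of hanger above 0.18 m), for 0.1 s.
At the end, for the whole second after the job is handed in: The rail is out (above 1.42 rad) and the hook hangs still astride it: crown underside within 70 mm of the bar's middle along it, within 12 mm sideways and 3 to 16 mm above its axis, width along the bar within 0.26 rad, grip up within 0.3 rad of vertical (value of joint rail above 1.42 rad and x of hanger in the frame of rail_mid between -0.07 and 0.07 m and y of hanger in the frame of rail_mid between -0.012 and 0.012 m and z of hanger in the frame of rail_mid between 0.003 and 0.016 m and angle between the y axis of hanger and the x axis of rail_mid, either way round below 0.26 rad and angle between hanger's own z axis and vertical below 0.3 rad and linear speed of hanger below 0.03 m/s and angular speed of hanger below 0.3 rad/s); the robot touches nothing.
It fails at once if the gourd is shifted by more than 30 mm or tipped by more than 0.35 rad (distance of gourd from where it was at the start of the episode above 0.03 m or angle between gourd's own z axis and vertical above 0.35 rad).
It fails at once if the canister is shifted by more than 30 mm or tipped by more than 0.35 rad (distance of canister from where it was at the start of the episode above 0.03 m or angle between canister's own z axis and vertical above 0.35 rad).
It fails at once if the shaker is shifted by more than 30 mm or tipped by more than 0.35 rad (distance of shaker from where it was at the start of the episode above 0.03 m or angle between shaker's own z axis and vertical above 0.35 rad).
It also fails if it takes over 64 s, if anything falls off the work surface, if the arm or the gripper's body presses on something with over 40 N, if the wrist force passes 120 N, or if a joint passes its speed limit or range.

## Working session

There is one attempt and no reset: what is moved stays moved. The work goes in short steps, Python scripts to look and compute and a tool call to move; the robot and the scene stay as the last step left them, time stands still between calls to the robot, and variables do not carry over. Pictures are saved under pics/ and viewed, at most 12 in all, crops included, and the job is handed in when it is done.

Besides the shell and the picture viewer there is one more tool, called after "Request:" as name(argument=value, ...), one argument or row to a line, values as JSON. apply_moves: Moves the arm, as the interface text tells. Its arguments: {"type":"object","properties":{"motion":{"type":"array","items":{"type":"array","items":{"type":"number"}}},"force":{"type":"number"}},"required":["motion"]}

```bash
mkdir -p pics; ls; python3 - <<'E'
from bench import ctrl
import cv2,numpy as np
s=ctrl.state();print(s)
ims=[]
for n in("scene","top"):
    p=ctrl.camera_params(n);print(n,p)
    im=ctrl.read_camera(n)[:,:,::-1];cv2.imwrite(f"pics/{n}0.png",im)
    cv2.imwrite(f"pics/{n}0v.png",cv2.resize(im,(800,600),interpolation=cv2.INTER_CUBIC))
E
```

```text
pics
{'t': 0.0, 'joints': array([-1.2032293 ,  0.68999031, -0.19449098,  1.56639471,  0.15733576,
        0.9024702 , -0.21508314]), 'joint_vel': array([ 0.00046817, -0.00031747,  0.00091086,  0.0005915 ,  0.00111819,
       -0.00032796, -0.00160346]), 'joint_efforts': array([ 1.04936222e-03, -5.39622009e+01, -1.26600165e+00, -1.58539760e+01,
        9.15059878e-03,  9.68059787e-03,  4.14574231e-06]), 'ee_pos': array([0.20458791, 0.58979396, 0.19566607]), 'eef_rot': array([-5.21653701e-01, -3.09784104e+00,  2.92732374e-03]), 'contact_force': array([-0.30926282, -1.14465952, -0.13257131]), 'wrist_torque': array([ 0.01091477, -0.02468852,  0.01980801]), 'grasp_force': 0.0, 'finger_gap': 0.08561623747021556}
scene {'K': array([[369.32365832,   0.        , 255.9595334 ],
       [  0.        , 369.32365832, 190.68312365],
       [  0.        ,   0.        ,   1.        ]]), 'k1': -0.05205834996085145, 'R': array([[-0.60211891,  0.79839377,  0.00449519],
       [ 0.55583848,  0.42322115, -0.71549105],
       [-0.57314605, -0.42831209, -0.69860744]]), 't': array([ 0.38500594, -0.21615051,  1.47098059])}
top {'K': array([[462.24810287,   0.        , 259.18888004],
       [  0.        , 462.24810287, 189.91487088],
       [  0.        ,   0.        ,   1.        ]]), 'k1': 0.01902749959370167, 'R': array([[-0.01003852, -0.99994363, -0.00345972],
       [-0.99546041,  0.01032087, -0.09461528],
       [ 0.09464565,  0.00249421, -0.9955079 ]]), 't': array([-0.05480042,  0.57277526,  1.48315592])}
```

View pics/scene0v.png

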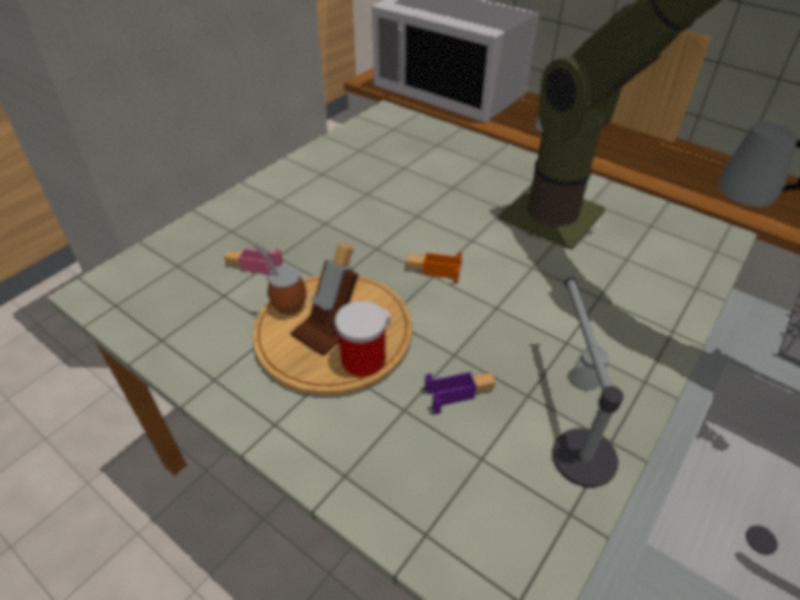

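View pics/top0v.png

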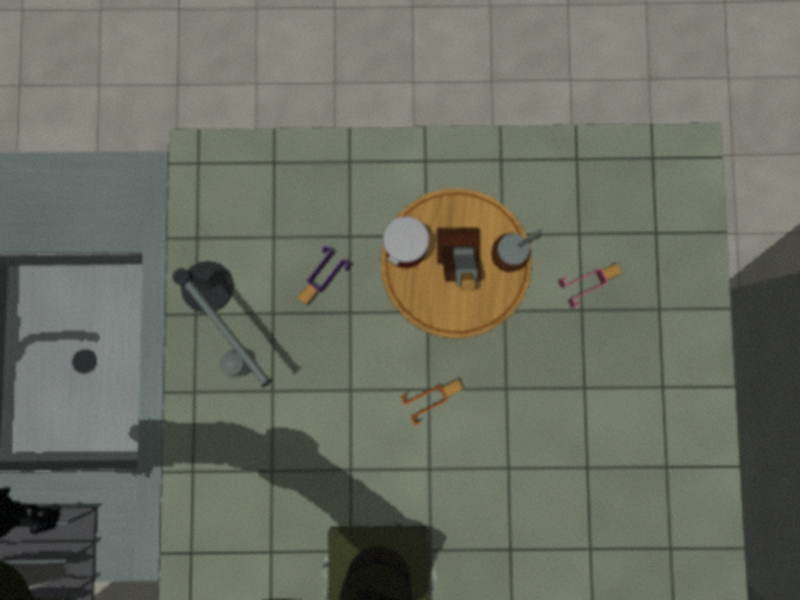

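The scene view shows the rest and hook at about (335,290), the canister at (360,340), the gourd at (287,290), and the post at (600,430). In the top view the bar runs from (183,275) to (267,382) with the shaker under it at (235,362), and the hook's grip is at (467,280).

```bash
cat > h.py <<'E'
import numpy as np,cv2
from bench import ctrl
from scipy.spatial.transform import Rotation as Ro
def ray(p,uv):
    x=(np.array([uv[0]-p["K"][0,2],uv[1]-p["K"][1,2]])/p["K"][0,0]);s=x.copy()
    for _ in range(20): s=x/(1+p["k1"]*(s@s))
    R,t=p["R"],p["t"]; d=R.T@np.array([s[0],s[1],1]); return -R.T@t,d/np.linalg.norm(d)
def onz(p,uv,z):
    c,d=ray(p,uv); return c+d*(z-c[2])/d[2]
def tri(obs):
    A=np.zeros((3,3));b=np.zeros(3);L=[]
    for p,uv in obs:
        c,d=ray(p,uv);M=np.eye(3)-np.outer(d,d);A+=M;b+=M@c;L.append((c,d))
    X=np.linalg.solve(A,b); return X,[round(float(np.linalg.norm(np.cross(X-c,d)))*1000,1) for c,d in L]
def proj(p,X):
    x=p["R"]@np.asarray(X)+p["t"];s=x[:2]/x[2];s=s*(1+p["k1"]*(s@s));return s*p["K"][0,0]+p["K"][:2,2]
E
python3 - <<'E'
import cv2,numpy as np
from h import *
T=ctrl.camera_params("top")
t=cv2.imread("pics/top0.png");s=cv2.imread("pics/scene0.png")
f=lambda im,x,y,w,h,k:cv2.resize(im[y:y+h,x:x+w],None,fx=k,fy=k,interpolation=cv2.INTER_CUBIC)
# top rest 270..330 x 135..195 (x6.5); scene rest 180..240,145..230
a=f(t,265,135,60,60,6.5);b=f(s,180,145,60,60,6.5)
cv2.imwrite("pics/z1.png",np.hstack([a[:390,:390],b[:390,:390]]))
v=lambda x,y:(x*.64,y*.64)
for n,q,z in[("hinge",v(183,275),.18),("tip",v(267,382),.17),("foot",v(207,286),.01),("shaker",v(235,362),.075),("can",v(406,239),.114),("gourd",v(512,250),.085),("turn",v(456,263),.025),("grip",v(467,282),.17)]:print(n,onz(T,q,z).round(3))
E
```

```text
hinge [0.603 0.356 0.18 ]
tip [0.401 0.199 0.17 ]
foot [0.601 0.358 0.01 ]
shaker [0.44  0.282 0.075]
can [ 0.679 -0.064  0.114]
gourd [ 0.659 -0.278  0.085]
turn [ 0.643 -0.169  0.025]
grip [ 0.585 -0.179  0.17 ]
```

View pics/z1.png

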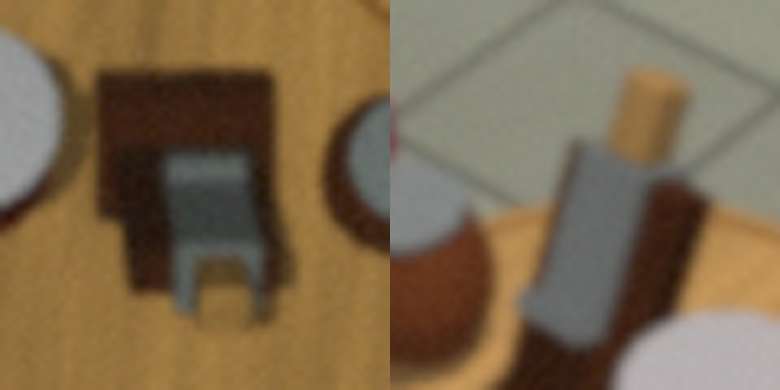

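The crops show the grip's top at about (298,185) in the top picture and (281,157) in the scene picture, with the hook leaning towards the robot. The bar's measured length is 0.256 m against 0.26 m given, so the measurements agree. I'll swing the rail first.

```bash
cat >> h.py <<'E'
def d(pts,Rt=None,base=None):
    "tool-axis rows for world TCP points; Rt optional target rotation"
    s=ctrl.state();R=Ro.from_rotvec(s["eef_rot"]);b=s["ee_pos"] if base is None else base
    for i,p in enumerate(pts):
        r=[0,0,0] if Rt is None else (R.inv()*Rt).as_rotvec(degrees=True)
        print(np.round(r,1).tolist(),R.inv().apply(np.array(p)-b).round(4).tolist())
E
python3 - <<'E'
from h import *
H=np.array([.603,.356])
arc=[]
for a in np.radians(np.arange(30,95,5)):
    u=np.array([-np.cos(a),-np.sin(a)]);n=np.array([-u[1],u[0]])
    arc.append([*(H+.2*u-n*.0225),.14])
P=[(.40,.285,.2),(.40,.285,.14)]+arc
print(np.round(P,3));d(P)
E
```

```text
[[0.4   0.285 0.2  ]
 [0.4   0.285 0.14 ]
 [0.419 0.275 0.14 ]
 [0.426 0.26  0.14 ]
 [0.435 0.245 0.14 ]
 [0.446 0.23  0.14 ]
 [0.457 0.217 0.14 ]
 [0.47  0.205 0.14 ]
 [0.484 0.194 0.14 ]
 [0.498 0.184 0.14 ]
 [0.513 0.176 0.14 ]
 [0.53  0.169 0.14 ]
 [0.546 0.163 0.14 ]
 [0.563 0.159 0.14 ]
 [0.58  0.156 0.14 ]]
[0, 0, 0] [-0.2845, -0.2241, -0.0039]
[0, 0, 0] [-0.2845, -0.224, 0.0561]
[0, 0, 0] [-0.3051, -0.2269, 0.0562]
[0, 0, 0] [-0.3176, -0.2392, 0.0562]
[0, 0, 0] [-0.3311, -0.2505, 0.0562]
[0, 0, 0] [-0.3455, -0.2605, 0.0562]
[0, 0, 0] [-0.3607, -0.2692, 0.0562]
[0, 0, 0] [-0.3767, -0.2766, 0.0562]
[0, 0, 0] [-0.3932, -0.2825, 0.0563]
[0, 0, 0] [-0.4102, -0.287, 0.0563]
[0, 0, 0] [-0.4275, -0.29, 0.0563]
[0, 0, 0] [-0.4449, -0.2915, 0.0563]
[0, 0, 0] [-0.4625, -0.2914, 0.0563]
[0, 0, 0] [-0.48, -0.2898, 0.0563]
[0, 0, 0] [-0.4973, -0.2867, 0.0563]
```

Request:
apply_moves(
  motion=[
    [0,0,0,-0.036,-0.028,-0.004,0],
    [0,0,0,-0.072,-0.056,-0.004,0],
    [0,0,0,-0.108,-0.085,-0.004,0],
    [0,0,0,-0.144,-0.113,-0.004,0],
    [0,0,0,-0.18,-0.142,-0.004,0],
  ],
)

```text
t: 0.6
ee_pos: [0.329, 0.3956, 0.2003]
eef_rot: [-0.521, -3.098, 0.001]
contact_force: [1.1, 0.7, 0.4]
finger_gap: 0.0124
grasp_force: 0.0
```

Request:
apply_moves(
  motion=[
    [0,0,0,-0.035,-0.027,0,0],
    [0,0,0,-0.07,-0.055,0,0],
    [0,0,0,-0.105,-0.082,0,0],
    [0,0,0,-0.105,-0.082,0.03,0],
    [0,0,0,-0.105,-0.082,0.06,0],
  ],
)

```text
t: 1.1
ee_pos: [0.4026, 0.2839, 0.1403]
eef_rot: [0.529, 3.095, 0.002]
contact_force: [-0.0, 0.3, -0.3]
finger_gap: -0.0003
grasp_force: 0.0
```

Request:
apply_moves(
  motion=[
    [0,0,0,-0.02,-0.004,0,0],
    [0,0,0,-0.033,-0.015,0,0],
    [0,0,0,-0.047,-0.026,0,0],
    [0,0,0,-0.061,-0.036,0,0],
    [0,0,0,-0.076,-0.045,0,0],
  ],
)

```text
t: 1.6
ee_pos: [0.4578, 0.2193, 0.1406]
eef_rot: [-0.52, -3.098, -0.004]
contact_force: [-1.1, 3.7, 1.7]
finger_gap: 0.0001
grasp_force: 1.7
```

Request:
apply_moves(
  motion=[
    [0,0,0,-0.016,-0.007,0,0],
    [0,0,0,-0.032,-0.013,0,0],
    [0,0,0,-0.05,-0.018,0,0],
    [0,0,0,-0.067,-0.021,0,0],
    [0,0,0,-0.084,-0.022,0,0],
  ],
)

```text
t: 2.1
ee_pos: [0.5298, 0.1712, 0.1407]
eef_rot: [-0.52, -3.097, -0.003]
contact_force: [-2.9, 2.8, 4.0]
finger_gap: 0.0001
grasp_force: 2.2
```

Request:
apply_moves(
  motion=[
    [0,0,0,-0.01,0,0,0],
    [0,0,0,-0.018,0,0,0],
    [0,0,0,-0.026,0.001,0,0],
    [0,0,0,-0.034,0.002,0,0],
    [0,0,0,-0.034,0.002,0,0],
  ],
)

```text
t: 2.6
ee_pos: [0.5639, 0.1601, 0.1405]
eef_rot: [0.523, 3.096, -0.0]
contact_force: [-0.2, 0.8, 1.6]
finger_gap: -0.0
grasp_force: 0.7
```

Request:
apply_moves(
  motion=[
    [0,0,0,-0.005,0.002,0,0],
    [0,0,0,-0.01,0.003,0,0],
    [0,0,0,-0.015,0.005,0,0],
    [0,0,0,-0.015,0.005,0,0],
    [0,0,0,-0.015,0.005,0,0],
  ],
)

```text
t: 3.1
ee_pos: [0.5759, 0.1588, 0.1401]
eef_rot: [-0.522, -3.093, 0.006]
contact_force: [-7.5, -1.5, 7.7]
finger_gap: -0.0001
grasp_force: 5.0
```

```bash
python3 - <<'E'
from h import *
print(ctrl.state()["contact_force"])
im=ctrl.read_camera("top")[:,:,::-1];cv2.imwrite("pics/top1.png",im)
cv2.imwrite("pics/top1v.png",cv2.resize(im[130:290,90:350],(780,480),interpolation=cv2.INTER_CUBIC))
E
```

```text
[-7.5252721  -1.48180553  7.67987913]
```

View pics/top1v.png

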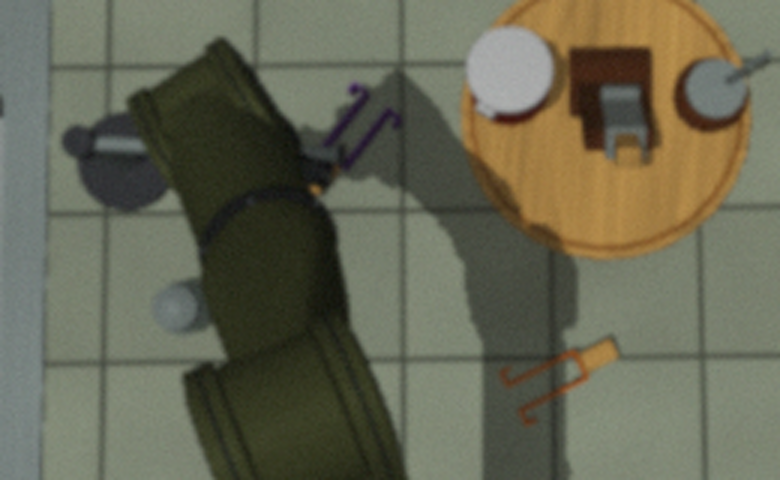

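The bar now runs from about (78,142) to (338,152), almost straight to the robot's right. The force is rising, so I'll press a little more to be sure it is at the stop.

Request:
apply_moves(
  motion=[
    [0,0,0,-0.003,0.001,0,0],
    [0,0,0,-0.006,0.002,0,0],
    [0,0,0,-0.006,0.002,0,0],
    [0,0,0,-0.006,0.002,0,0],
    [0,0,0,-0.006,0.002,0,0],
  ],
)

```text
t: 3.65
ee_pos: [0.5761, 0.1587, 0.1398]
eef_rot: [-0.518, -3.083, 0.012]
contact_force: [-18.3, -2.0, 16.9]
finger_gap: -0.0002
grasp_force: 12.4
```

Pushing harder no longer moves it, with the force at 18 N, so the rail is at its stop. I'll back off and take pictures with a clear view.

Request:
apply_moves(
  motion=[
    [0,0,0,0.03,-0.01,0,0],
    [0,0,0,0.055,-0.02,-0.01,0],
    [0,0,0,0.075,-0.04,-0.05,0],
    [0,0,0,0.09,-0.08,-0.1,0.5],
    [0,0,0,0.1,-0.115,-0.14,1],
  ],
)

```text
t: 4.15
ee_pos: [0.46, 0.0945, 0.2668]
eef_rot: [0.519, 3.098, -0.0]
contact_force: [0.7, -0.1, 0.2]
finger_gap: 0.0282
grasp_force: 0.0
```

```bash
python3 - <<'E'
from h import *
print(ctrl.state()["ee_pos"])
L=[]
for n in("top","scene","wrist"):
    p=ctrl.camera_params(n)
    im=np.mean([ctrl.read_camera(n).astype(float) for _ in range(3 if n!="wrist" else 1)],0).astype(np.uint8)[:,:,::-1];cv2.imwrite(f"pics/{n}2.png",im);L.append(im)
    np.save(f"pics/{n}2.npy",p,allow_pickle=True)
f=lambda im,x,y,w,h,k:cv2.resize(im[y:y+h,x:x+w],None,fx=k,fy=k,interpolation=cv2.INTER_CUBIC)
a=f(L[0],100,125,130,75,3);b=f(L[0],270,140,50,29,7.8);c=f(L[1],190,140,50,65,7.8)[:507]
o=np.zeros((507,780,3),np.uint8);o[:225,:390]=a;o[225:225+b.shape[0],:390]=b[:,:390];o[:,390:]=c[:507,:390]
cv2.imwrite("pics/z2.png",o)
E
```

```text
[0.45996119 0.09451315 0.26676312]
```

View pics/z2.png

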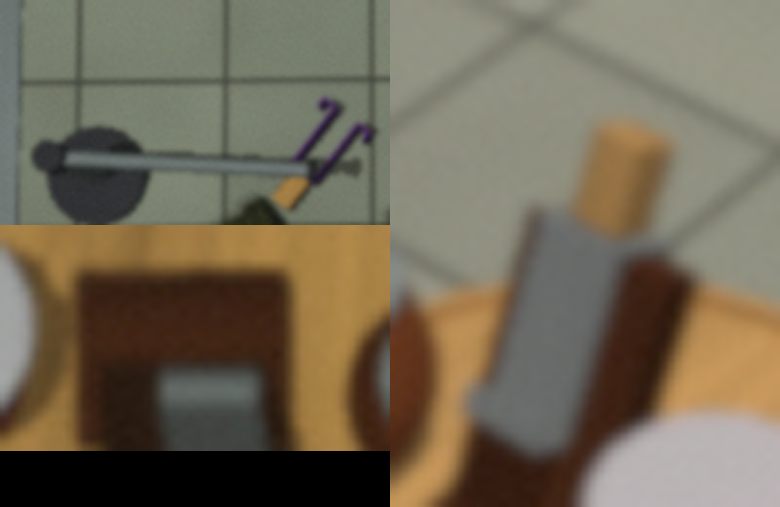

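View pics/wrist2.png

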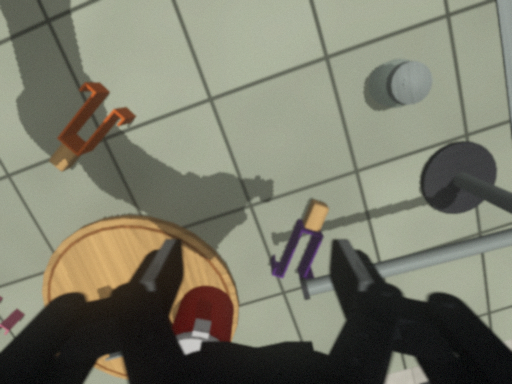

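In the composite, the bar spans about (116,177) to (203,181) in the top picture. The scene crop puts the grip's top-face centre near (221,157.5). The wrist view shows no obstacles beyond the known items. Next I'll triangulate the grip and check the result.

```bash
python3 - <<'E'
from h import *
T=ctrl.camera_params("top");S=ctrl.camera_params("scene")
t=cv2.imread("pics/top2.png");s=cv2.imread("pics/scene2.png");t0=cv2.imread("pics/top0.png")
# bar centre line: grey bright row profile in top2, columns 130..195
g=cv2.cvtColor(t,cv2.COLOR_BGR2HSV)
pts=[]
for c in range(136,190,3):
    col=t[:,c].astype(float); r=np.arange(171,189); w=(col[r,0]-col[r,1]); w=np.clip(w-w.min()-.4*np.ptp(w),0,None); pts.append((c,(w*r).sum()/w.sum()))
W=np.array([onz(T,q,.17)[:2] for q in pts]); k=np.polyfit(W[:,1],W[:,0],1); print("bar x=%.4f*y+%.4f"%tuple(k),"res",np.std(W[:,0]-np.polyval(k,W[:,1])).round(4), "hinge",onz(T,(115.5,177.3),.175).round(3),"tip",onz(T,(203.5,181),.17).round(3))
# foot far edge: dark->bright
E=[]
for c in range(282,306,2):
    col=t[135:160,c].astype(float).sum(1); i=np.argmin(np.diff(col)[:20]);  dd=np.diff(col); j=slice(max(i-2,0),i+3); w=np.clip(-dd[j],0,None); E.append(onz(T,(c,135.5+(w*np.arange(25)[j]).sum()/w.sum()),.037)[:2])
E=np.array(E);kk=np.polyfit(E[:,1],E[:,0],1);print("foot edge",kk.round(4),"yaw",np.degrees(-np.arctan(kk[0])).round(2))
# grip mask scene
h=cv2.cvtColor(s,cv2.COLOR_BGR2HSV)[140:172,205:232];m=((h[...,1]>80)&(h[...,0]<25)).astype(np.uint8)
c=max(cv2.findContours(m,0,2)[0],key=cv2.contourArea).reshape(-1,2)+[205,140];print("scene grip box",c.min(0),c.max(0),cv2.minAreaRect(c.astype(np.float32)))
X,e=tri([(T,(299.5,182.2)),(S,(221.4,157.6))]);print("griptop",X.round(4),e)
y=-np.arctan(kk[0]);Rk=Ro.from_euler("zy",[y,-np.radians(30)])
O=X-Rk.apply([0,0,.043]);print("origin",O.round(4))
for n,q in dict(top=(0,0,.043),cA=(-.017,.02,.003),cB=(-.017,-.02,.003),cC=(.017,.02,.003),cD=(.017,-.02,.003),lA=(.017,.02,-.08),lB=(.017,-.02,-.08),g1=(.012,.012,.043),g2=(.012,-.012,.043),g3=(-.012,-.012,.043),g4=(-.012,.012,.043)).items():
    P=O+Rk.apply(q);a=proj(T,P);b=proj(S,P);print(n,"z1top",((a-[265,135])*6.5).round(0),"z2scene",((b-[190,140])*7.8).round(0))
E
```

```text
bar x=-0.0223*y+0.5965 res 0.0032 hinge [0.6   0.363 0.175] tip [0.587 0.104 0.17 ]
foot edge [-0.0015  0.7164] yaw 0.09
scene grip box [214 156] [225 169] ((219.1500244140625, 162.5500030517578), (9.486830711364746, 14.230247497558594), 18.43494987487793)
griptop [ 0.578  -0.1781  0.1786] [2.2, 2.2]
origin [ 0.5995 -0.1781  0.1414]
top z1top [220. 310.] z2scene [239. 137.]
cA z1top [170. 309.] z2scene [276. 251.]
cB z1top [256. 308.] z2scene [198. 210.]
cC z1top [171. 242.] z2scene [223. 258.]
cD z1top [258. 241.] z2scene [144. 216.]
lA z1top [160. 177.] z2scene [164. 455.]
lB z1top [242. 176.] z2scene [ 88. 411.]
g1 z1top [194. 286.] z2scene [244. 151.]
g2 z1top [248. 285.] z2scene [196. 126.]
g3 z1top [246. 334.] z2scene [234. 123.]
g4 z1top [193. 334.] z2scene [282. 147.]
```

The hook's origin comes out at z 0.141. The board geometry predicts 0.142, the rest's yaw is about 0, and the projected corners match. Now the grasp.

```bash
python3 - <<'E'
from h import *
z=np.array([.5,0,-.866]);y=np.array([0,1.,0]);x=np.cross(y,z);Rt=Ro.from_matrix(np.c_[x,y,z])
d([(.5195,-.178,.28),(.5445,-.178,.2367)],Rt)
# better bar lines
T=ctrl.camera_params("top");t=cv2.imread("pics/top2.png").astype(float)
for c in(140,155,170,185):print(c,t[171:190,c].astype(int).tolist())
E
```

```text
[-5.0, -29.8, -18.6] [-0.1451, -0.2394, -0.0156]
[-5.0, -29.8, -18.6] [-0.1688, -0.2312, 0.0277]
140 [[51, 50, 46], [41, 40, 39], [34, 34, 33], [34, 35, 35], [46, 47, 45], [74, 77, 70], [102, 104, 96], [114, 116, 107], [109, 113, 102], [90, 92, 85], [65, 64, 61], [53, 49, 47], [54, 52, 51], [53, 50, 48], [53, 50, 49], [53, 49, 49], [54, 51, 49], [52, 50, 48], [54, 52, 51]]
155 [[111, 129, 121], [114, 133, 124], [114, 131, 123], [107, 125, 117], [89, 103, 98], [75, 83, 78], [88, 92, 86], [110, 111, 103], [115, 117, 108], [104, 108, 99], [95, 102, 93], [102, 117, 109], [113, 130, 124], [116, 135, 128], [115, 133, 126], [118, 135, 129], [115, 133, 125], [115, 133, 125], [115, 134, 126]]
170 [[117, 133, 125], [114, 132, 125], [115, 133, 126], [112, 131, 124], [110, 125, 119], [89, 104, 98], [84, 90, 84], [98, 102, 94], [111, 114, 106], [113, 115, 105], [100, 105, 96], [96, 105, 97], [103, 119, 112], [114, 132, 125], [116, 134, 127], [113, 130, 123], [114, 133, 125], [113, 132, 123], [115, 132, 124]]
185 [[109, 127, 120], [108, 125, 118], [110, 127, 121], [107, 125, 118], [104, 121, 113], [83, 98, 93], [68, 77, 73], [80, 85, 79], [101, 103, 95], [114, 117, 107], [109, 113, 104], [97, 101, 93], [95, 105, 98], [101, 114, 108], [102, 117, 111], [103, 119, 112], [104, 120, 112], [100, 116, 107], [88, 104, 98]]
```

Request:
apply_moves(
  motion=[
    [-1,-6,-3.7,-0.025,-0.044,-0.004,1],
    [-2,-12,-7.4,-0.052,-0.088,-0.008,1],
    [-3,-18,-11.1,-0.08,-0.132,-0.012,1],
    [-4,-24,-14.9,-0.108,-0.176,-0.014,1],
    [-5,-29.8,-18.6,-0.136,-0.22,-0.016,1],
  ],
  force=60,
)

```text
t: 5.0
ee_pos: [0.5115, -0.1363, 0.279]
eef_rot: [0.022, 2.645, 0.002]
contact_force: [1.0, 0.6, -0.4]
finger_gap: 0.0854
grasp_force: 0.0
```

```bash
python3 - <<'E'
from h import *
z=np.array([.5,0,-.866]);y=np.array([0,1.,0]);x=np.cross(y,z);Rt=Ro.from_matrix(np.c_[x,y,z])
print(ctrl.state()["ee_pos"])
d([(.5445,-.178,.2367),(.5945,-.178,.150)],Rt)
T=ctrl.camera_params("top")
W=np.array([onz(T,q,.17)[:2] for q in((155,178.6),(170,179.35),(185,180.05))]);print(W.round(4)); k=np.polyfit(W[:,1],W[:,0],1);print(k,np.polyval(k,.22))
p=ctrl.camera_params("wrist");im=ctrl.read_camera("wrist")[:,:,::-1].copy();cv2.imwrite("pics/w3r.png",im)
O=np.array([.5995,-.178,.1414]);Rk=Ro.from_euler("y",-30,degrees=True)
for q in((.012,.012,.043),(.012,-.012,.043),(-.012,-.012,.043),(-.012,.012,.043),(-.017,.02,.003),(-.017,-.02,.003)):
    a=proj(p,O+Rk.apply(q));cv2.circle(im,tuple(int(round(v)) for v in a),2,(0,255,0),-1)
cv2.imwrite("pics/w3.png",im)
E
```

```text
[ 0.51153866 -0.1362592   0.27895264]
[-0.2, -1.6, -0.9] [-0.0095, -0.0414, 0.053]
[-0.2, -1.6, -0.9] [-0.0122, -0.0411, 0.153]
[[0.5955 0.2473]
 [0.5928 0.2029]
 [0.5902 0.1585]]
[0.05895729 0.5808633 ] 0.593833902815459
```

View pics/w3.png

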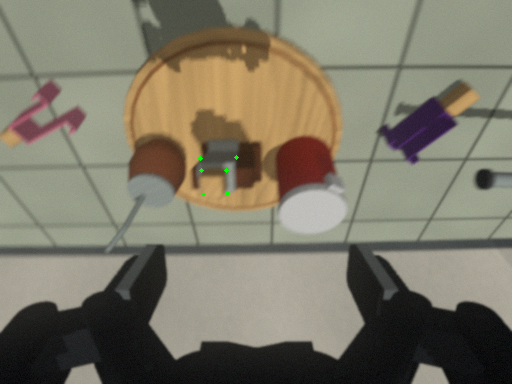

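The wrist view shows the hook at about (200–240, 140–192), and the projected corners land on it within about 3 px (≈3 mm). The gourd and canister are clear of the fingers, so I'll advance along the hook's axis.

Request:
apply_moves(
  motion=[
    [0,-0.8,-0.4,-0.005,-0.02,0.015,1],
    [-0.2,-1.6,-0.9,-0.0095,-0.04,0.03,1],
    [-0.2,-1.6,-0.9,-0.01,-0.041,0.053,1],
    [-0.2,-1.6,-0.9,-0.01,-0.041,0.065,1],
    [-0.2,-1.6,-0.9,-0.01,-0.041,0.075,1],
  ],
)

```text
t: 5.55
ee_pos: [0.5488, -0.1752, 0.2284]
eef_rot: [0.002, 2.633, 0.008]
contact_force: [0.6, -0.7, -0.1]
finger_gap: 0.0852
grasp_force: 0.0
```

```bash
python3 - <<'E'
from h import *
s=ctrl.state();print(s["ee_pos"])
z=np.array([.5,0,-.866]);y=np.array([0,1.,0]);x=np.cross(y,z);Rt=Ro.from_matrix(np.c_[x,y,z])
d([(.5945,-.178,.150)],Rt)
p=ctrl.camera_params("wrist");im=ctrl.read_camera("wrist")[:,:,::-1].copy();cv2.imwrite("pics/w4r.png",im)
O=np.array([.5995,-.178,.1414]);Rk=Ro.from_euler("y",-30,degrees=True)
A=[proj(p,O+Rk.apply(q)) for q in((.012,.012,.043),(.012,-.012,.043),(-.012,-.012,.043),(-.012,.012,.043),(-.017,.02,.003),(-.017,-.02,.003))]
c=np.mean(A,0).astype(int)-[65,50];cr=cv2.resize(im[max(c[1],0):c[1]+100,c[0]:c[0]+130],None,fx=5,fy=5)
for a in A:cv2.circle(cr,tuple(int(v) for v in (a-[c[0],max(c[1],0)])*5),3,(0,255,0),-1)
print(c);cv2.imwrite("pics/w4.png",cr)
E
```

```text
[ 0.54880219 -0.17520592  0.22837278]
[0.3, -0.9, -0.2] [-0.0018, -0.0033, 0.0907]
[186 131]
```

View pics/w4.png

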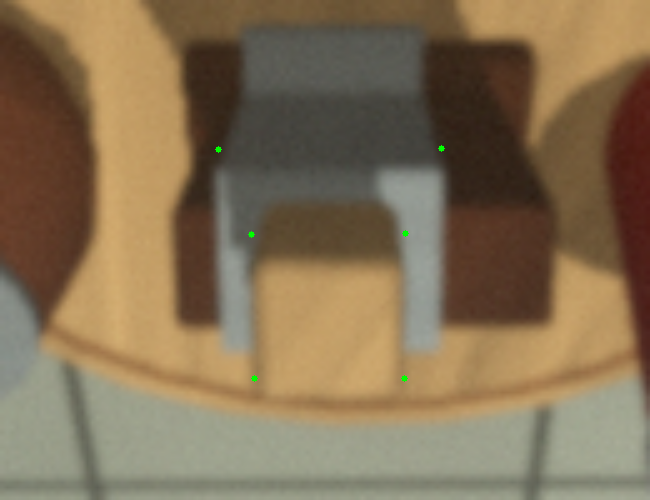

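The crop shows the grip centred left to right, with its top face at about (255–403, 262–395). That is some 20 zoomed px (≈3 mm) lower than predicted, so I'll correct by about 2.5 mm and grasp.

Request:
apply_moves(
  motion=[
    [0.3,-0.9,-0.2,-0.002,-0.002,0.02,1],
    [0.3,-0.9,-0.2,-0.004,-0.003,0.04,1],
    [0.3,-0.9,-0.2,-0.004,-0.003,0.06,1],
    [0.3,-0.9,-0.2,-0.004,-0.003,0.078,1],
    [0.3,-0.9,-0.2,-0.004,-0.003,0.09,1],
  ],
)

```text
t: 6.1
ee_pos: [0.5968, -0.1782, 0.1521]
eef_rot: [-0.001, 2.615, -0.002]
contact_force: [-0.5, -0.2, -1.7]
finger_gap: 0.0855
grasp_force: 0.0
```

Request:
apply_moves(
  motion=[
    [0,0,0,0,0,0,0.5],
    [0,0,0,0,0,0,0.2],
    [0,0,0,0,0,0,0],
    [0,0,0,0,0,0,0],
    [0,0,0,0,0,0,0],
  ],
  force=60,
)

```text
t: 6.6
ee_pos: [0.5957, -0.1792, 0.1549]
eef_rot: [-0.001, 2.614, -0.005]
contact_force: [-0.2, 0.8, -0.3]
finger_gap: 0.0128
grasp_force: 0.0
```

Request:
apply_moves(
  motion=[
    [0,0,0,0,0,0,0],
    [0,0,0,0,0,0,0],
    [0,0,0,0,0,0,0],
    [0,0,0,0,0,-0.004,0],
    [0,0,0,0,0,-0.008,0],
  ],
)

```text
t: 7.1
ee_pos: [0.5914, -0.179, 0.161]
eef_rot: [-0.0, 2.615, -0.003]
contact_force: [0.3, 0.2, 0.6]
finger_gap: -0.0001
grasp_force: 0.0
```

The fingers closed on nothing, so I'll look.

```bash
python3 - <<'E'
from h import *
f=lambda im,x,y,w,h,k:cv2.resize(im[y:y+h,x:x+w],None,fx=k,fy=k,interpolation=cv2.INTER_CUBIC)
w=ctrl.read_camera("wrist")[:,:,::-1];s=ctrl.read_camera("scene")[:,:,::-1];t=ctrl.read_camera("top")[:,:,::-1]
for n,i in zip("wst",(w,s,t)):cv2.imwrite(f"pics/{n}5.png",i)
a=cv2.resize(w,(400,300));b=f(s,170,110,100,75,4);c=f(t,240,120,100,75,4);e=f(w,190,130,130,98,400/130)[:300]
cv2.imwrite("pics/z5.png",np.vstack([np.hstack([a,b]),np.hstack([c,e])]))
E
```

```text
(no output)
```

View pics/z5.png

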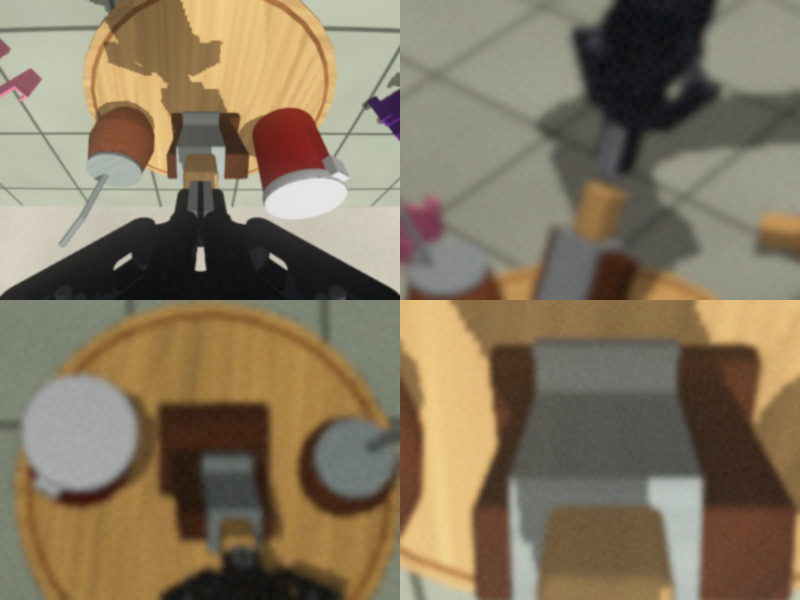

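The closed fingertips sit at the near end of the grip, which is still upright on the board. I'll check the geometry numerically.

```bash
python3 - <<'E'
from h import *
s=ctrl.state();e=s["ee_pos"];R=Ro.from_rotvec(s["eef_rot"]);print(e,s["finger_gap"])
P={n:ctrl.camera_params(n) for n in("top","scene","wrist")}
print("cam in tool",R.inv().apply(-P["wrist"]["R"].T@P["wrist"]["t"]-e).round(3), "axis",R.inv().apply(P["wrist"]["R"][2]).round(2))
O=np.array([.5995,-.178,.1414]);Rk=Ro.from_euler("y",-30,degrees=True)
for n,X in dict(ee=e,tip_b=e-.02*R.as_matrix()[:,2],top=O+Rk.apply([0,0,.043]),g1=O+Rk.apply([.012,.012,.043]),g3=O+Rk.apply([-.012,-.012,.043]),crown=O+Rk.apply([0,0,.003])).items():
    a,b,c=(proj(P[k],X) for k in("top","scene","wrist"))
    print(n,"top",((a-[240,120])*4+[0,300]).round(),"scene",((b-[170,110])*4+[400,0]).round(),"wr",(c*400/512).round(),"wrz",((c-[190,130])*400/130+[400,300]).round())
E
```

```text
[ 0.59162245 -0.1792392   0.16124787] 0.00023539168318106806
cam in tool [ 0.078  0.    -0.178] axis [-0.3   0.    0.95]
ee top [235. 535.] scene [591. 217.] wr [200. 172.] wrz [602. 578.]
tip_b top [237. 546.] scene [598. 192.] wr [200. 183.] wrz [601. 623.]
top top [236. 551.] scene [603. 190.] wr [201. 181.] wrz [608. 612.]
g1 top [220. 536.] scene [605. 197.] wr [218. 196.] wrz [674. 672.]
g3 top [251. 565.] scene [600. 183.] wr [184. 165.] wrz [539. 549.]
crown top [231. 529.] scene [588. 240.] wr [201. 160.] wrz [608. 531.]
```

```bash
python3 - <<'E'
from h import *
s=ctrl.state();e=s["ee_pos"];R=Ro.from_rotvec(s["eef_rot"]);P={n:ctrl.camera_params(n) for n in("scene","wrist","top")}
w=cv2.imread("pics/w5.png");sc=cv2.imread("pics/s5.png")
for c in(250,256,262):print(c,w[222:262:2,c].sum(1).tolist())
print([sc[140:170,c].sum(1).tolist() for c in(220,224)])
print([sc[140:170,c,0].tolist() for c in(220,224)])
for z in(0,-.01,-.02,-.03,-.04):
    print(z,[proj(P["wrist"],e+R.apply([x,0,z])).round(0).tolist() for x in(.011,0)],[proj(P["scene"],e+R.apply([x,0,z])).round(1).tolist() for x in(-.011,0)])
E
```

```text
250 [326, 328, 341, 333, 328, 261, 256, 260, 265, 264, 258, 263, 258, 258, 264, 260, 256, 255, 243, 254]
256 [336, 328, 334, 341, 322, 176, 117, 115, 115, 125, 114, 106, 109, 116, 105, 111, 103, 116, 112, 105]
262 [333, 333, 346, 360, 338, 271, 255, 255, 254, 258, 255, 251, 260, 262, 246, 249, 263, 246, 259, 258]
[[210, 210, 208, 217, 219, 224, 235, 241, 241, 254, 251, 257, 234, 226, 242, 271, 315, 360, 354, 348, 332, 329, 322, 314, 299, 302, 296, 281, 269, 277], [115, 162, 225, 249, 256, 261, 249, 244, 230, 207, 192, 172, 168, 191, 221, 237, 249, 281, 300, 291, 263, 253, 252, 258, 254, 253, 250, 247, 241, 259]]
[[66, 67, 66, 70, 72, 74, 78, 80, 81, 86, 85, 86, 78, 73, 72, 70, 71, 75, 72, 72, 68, 68, 66, 64, 61, 63, 60, 58, 54, 66], [40, 55, 76, 84, 86, 88, 85, 82, 77, 70, 65, 59, 58, 64, 71, 74, 70, 69, 65, 62, 56, 55, 58, 62, 64, 65, 68, 70, 71, 78]]
0 [[256.0, 204.0], [256.0, 220.0]] [[215.5, 164.5], [217.7, 164.2]]
-0.01 [[256.0, 210.0], [256.0, 227.0]] [[216.4, 161.3], [218.6, 161.1]]
-0.02 [[255.0, 217.0], [255.0, 235.0]] [[217.3, 158.2], [219.6, 158.0]]
-0.03 [[255.0, 224.0], [255.0, 243.0]] [[218.3, 155.0], [220.5, 154.9]]
-0.04 [[255.0, 233.0], [255.0, 253.0]] [[219.2, 151.8], [221.5, 151.7]]
```

```bash
python3 - <<'E'
from h import *
s=ctrl.state();e=s["ee_pos"];R=Ro.from_rotvec(s["eef_rot"]);P={n:ctrl.camera_params(n) for n in("scene","wrist","top")}
X,r=tri([(P["wrist"],(256,231)),(P["scene"],(221.5,153.5))]);print("tip",X.round(4),r,"tool off",R.inv().apply(X-e).round(4))
t=cv2.imread("pics/t5.png")
print("top col 299/300",[t[172:194,c].sum(1).tolist() for c in(297,299,301)])
for z in(0,-.01,-.02,-.03,-.04):print(z,proj(P["top"],e+R.apply([-.0,0,z])).round(1))
for dz in(.02,.03,.04):print(dz,[proj(P[k],e+[0,0,dz]).round(1).tolist() for k in("wrist","scene","top")])
O=np.array([.5995,-.178,.1414]);hz=np.array([-.5,0,.866]);print("along hook",(e-O)@hz)
E
```

```text
tip [ 0.5688 -0.1803  0.1858] [1.7, 1.7] tool off [ 0.0074 -0.0011 -0.0327]
top col 299/300 [[248, 282, 251, 220, 214, 203, 230, 296, 331, 306, 242, 152, 106, 94, 71, 68, 66, 80, 65, 61, 59, 61], [254, 290, 258, 207, 214, 207, 229, 282, 322, 269, 211, 165, 161, 155, 105, 84, 64, 63, 64, 56, 56, 76], [255, 290, 262, 223, 203, 206, 234, 291, 313, 272, 205, 160, 152, 145, 119, 73, 62, 57, 48, 59, 67, 58]]
0 [298.7 178.8]
-0.01 [299.  180.1]
-0.02 [299.3 181.5]
-0.03 [299.5 182.8]
-0.04 [299.8 184.2]
0.02 [[255.4, 248.6], [217.3, 159.0], [299.3, 177.9]]
0.03 [[255.3, 264.3], [217.0, 156.4], [299.6, 177.5]]
0.04 [[255.2, 281.3], [216.8, 153.7], [299.9, 177.1]]
along hook 0.02112702645144454
```

Triangulation puts the real fingertips about 33 mm short of the reported TCP along the tool. That also explains the upward force during the rail push. I'll reopen, advance 44 mm and regrip.

Request:
apply_moves(
  motion=[
    [0,0,0,0,0,-0.01,1],
    [0,0,0,0,0,-0.01,1],
    [0,0,0,0,0,-0.01,1],
    [0,0,0,0,0,-0.01,1],
    [0,0,0,0,0,-0.01,1],
  ],
)

```text
t: 7.75
ee_pos: [0.5866, -0.179, 0.1693]
eef_rot: [-0.0, 2.615, -0.003]
contact_force: [-0.2, -0.3, 0.0]
finger_gap: 0.0722
grasp_force: 0.0
```

Request:
apply_moves(
  motion=[
    [0,0,0,0,0,0,1],
    [0,0,0,0,0,0.01,1],
    [0,0,0,0,0,0.02,1],
    [0,0,0,0,0,0.03,1],
    [0,0,0,0,0,0.04,1],
  ],
)

```text
t: 8.25
ee_pos: [0.6071, -0.1791, 0.1336]
eef_rot: [-0.0, 2.615, -0.002]
contact_force: [0.8, 0.5, 0.0]
finger_gap: 0.0855
grasp_force: 0.0
```

Request:
apply_moves(
  motion=[
    [0,0,0,0,0,0.005,1],
    [0,0,0,0,0,0.01,1],
    [0,0,0,0,0,0.014,1],
    [0,0,0,0,0,0.014,1],
    [0,0,0,0,0,0.014,1],
  ],
)

```text
t: 8.75
ee_pos: [0.6137, -0.1792, 0.1229]
eef_rot: [-0.001, 2.615, -0.003]
contact_force: [-0.3, -0.1, 0.5]
finger_gap: 0.0855
grasp_force: 0.0
```

Request:
apply_moves(
  motion=[
    [0,0,0,0,0,0,0.5],
    [0,0,0,0,0,0,0.2],
    [0,0,0,0,0,0,0],
    [0,0,0,0,0,0,0],
    [0,0,0,0,0,0,0],
  ],
  force=60,
)

```text
t: 9.25
ee_pos: [0.6137, -0.1792, 0.123]
eef_rot: [-0.001, 2.615, -0.004]
contact_force: [-1.1, 0.4, 3.3]
finger_gap: 0.0235
grasp_force: 59.1
```

The hook is gripped, with the gap at 23.5 mm and 59 N. I'll draw it off along its axis.

Request:
apply_moves(
  motion=[
    [0,0,0,0,0,-0.02,0],
    [0,0,0,0,0,-0.04,0],
    [0,0,0,0,0,-0.06,0],
    [0,0,0,0,0,-0.08,0],
    [0,0,0,0,0,-0.1,0],
  ],
)

```text
t: 9.75
ee_pos: [0.5625, -0.1788, 0.2094]
eef_rot: [0.0, 2.616, -0.002]
contact_force: [-0.5, 0.1, -3.4]
finger_gap: 0.0238
grasp_force: 60.9
```

Request:
apply_moves(
  motion=[
    [0,0,0,0,0,-0.02,0],
    [0,0,0,0.01,0,-0.04,0],
    [0,0,0,0.02,0,-0.06,0],
    [0,0,0,0.03,0,-0.08,0],
    [0,0,0,0.03,0,-0.08,0],
  ],
)

```text
t: 10.25
ee_pos: [0.494, -0.18, 0.2632]
eef_rot: [0.004, 2.618, -0.005]
contact_force: [0.4, 0.1, -2.3]
finger_gap: 0.023
grasp_force: 60.8
```

```bash
python3 - <<'E'
from h import *
s=ctrl.state();print(s["ee_pos"],s["finger_gap"])
# target vertical, hook y along bar dir: slope dx/dy=.059
b=np.array([.059,1,0]);b/=np.linalg.norm(b);z=np.array([0,0,-1.]);Rt=Ro.from_matrix(np.c_[np.cross(b,z),b,z])
R=Ro.from_rotvec(s["eef_rot"]);O=np.array([.5995,-.178,.1414]);
e0=np.array([.6137,-.1792,.123]);R0=Ro.from_euler("y",-30,degrees=True)
print("O in tool",R.inv().apply(O-e0).round(4))
o=R.inv().apply(O-e0);print("O final offset",Rt.apply(o).round(4))
tgt=np.array([.581+.059*.2,.2,.30])-Rt.apply(o)
d([tgt],Rt);print("tcp target",tgt.round(4))
E
```

```text
[ 0.49403293 -0.17998561  0.26317171] 0.022968337934690723
O in tool [ 0.0031  0.0011 -0.023 ]
O final offset [-0.003   0.0013  0.023 ]
[0.6, 30.0, 3.1] [-0.0945, 0.379, 0.0372]
tcp target [0.5958 0.1987 0.277 ]
```

Request:
apply_moves(
  motion=[
    [0,3,0.3,0,0.035,-0.01,0],
    [0,7,0.6,0,0.075,-0.02,0],
    [0,11,1,0,0.115,-0.02,0],
    [0.3,15,1.5,-0.01,0.155,-0.02,0],
    [0.4,20,2,-0.02,0.195,-0.02,0],
  ],
)

```text
t: 10.75
ee_pos: [0.5042, 0.0173, 0.29]
eef_rot: [0.054, 2.967, -0.004]
contact_force: [1.7, -0.9, -2.8]
finger_gap: 0.0234
grasp_force: 60.8
```

```bash
cat > g.py <<'E'
from h import *
b=np.array([.059,1,0]);b/=np.linalg.norm(b);z=np.array([0,0,-1.]);Rt=Ro.from_matrix(np.c_[np.cross(b,z),b,z])
E
python3 - <<'E'
from g import *
print(ctrl.state()["ee_pos"]);d([(.5958,.1987,.285)],Rt)
E
```

```text
[0.50418383 0.01729532 0.28997121]
[0.2, 10.0, 1.3] [-0.0829, 0.1846, 0.0197]
```

Request:
apply_moves(
  motion=[
    [0,3,0.4,-0.016,0.035,0.001,0],
    [0,6,0.8,-0.033,0.072,0.004,0],
    [0.1,9,1.1,-0.05,0.11,0.008,0],
    [0.2,10,1.3,-0.067,0.148,0.014,0],
    [0.2,10,1.3,-0.083,0.183,0.02,0],
  ],
)

```text
t: 11.25
ee_pos: [0.5981, 0.1982, 0.2838]
eef_rot: [0.094, 3.137, 0.0]
contact_force: [0.5, 0.7, -1.7]
finger_gap: 0.023
grasp_force: 60.8
```

Request:
apply_moves(
  motion=[
    [0,0,0,0,0,0,0],
    [0,0,0,0,0,0,0],
    [0,0,0,0,0,0,0],
    [0,0,0,0,0,0,0],
    [0,0,0,0,0,0,0],
  ],
)

```text
t: 11.75
ee_pos: [0.5965, 0.1947, 0.2858]
eef_rot: [0.094, 3.137, 0.001]
contact_force: [-0.7, -0.4, -2.3]
finger_gap: 0.0234
grasp_force: 61.0
```

```bash
python3 - <<'E'
from g import *
s=ctrl.state();print(s["ee_pos"]);d([(.5958,.1987,.285)],Rt)
L=[]
P={n:ctrl.camera_params(n) for n in("wrist","scene")}
w=ctrl.read_camera("wrist")[:,:,::-1].copy();c=ctrl.read_camera("scene")[:,:,::-1].copy();t=ctrl.read_camera("top")[:,:,::-1].copy()
for n,i in zip("wct",(w,c,t)):cv2.imwrite(f"pics/{n}6.png",i)
R=Ro.from_rotvec(s["eef_rot"]);O=s["ee_pos"]+R.apply([.0031,.0011,-.023])
Z=[];
def dots(im,p,x0,y0,k):
    for q in((.017,.02,.003),(.017,-.02,.003),(-.017,.02,.003),(-.017,-.02,.003),(-.017,.02,-.08),(-.017,-.02,-.08),(.017,.02,-.08),(.017,-.02,-.08)):
        # hook axes: x=-toolx,y=tooly,z=-toolz
        a=proj(p,O+R.apply([-q[0],q[1],-q[2]]));cv2.circle(im,tuple(int(v) for v in (a-[x0,y0])*k),2,(0,255,0),-1)
    for y in(.12,.16,.2,.24):
        a=proj(p,[.581+.059*y,y,.17]);cv2.circle(im,tuple(int(v) for v in (a-[x0,y0])*k),2,(0,0,255),-1)
o=proj(P["scene"],O).astype(int)-[50,45]
b=cv2.resize(c[o[1]:o[1]+125,o[0]:o[0]+100],None,fx=4,fy=4);dots(b,P["scene"],o[0],o[1],4)
a=cv2.resize(w[130:330,150:310],(400,500));dots(a,P["wrist"],150,130,2.5);print(o)
cv2.imwrite("pics/z6.png",np.hstack([a,b]))
E
```

```text
[0.59646754 0.19466607 0.28584388]
[0.0, 0.2, -0.1] [0.0009, 0.004, 0.0008]
[288 134]
```

View pics/z6.png

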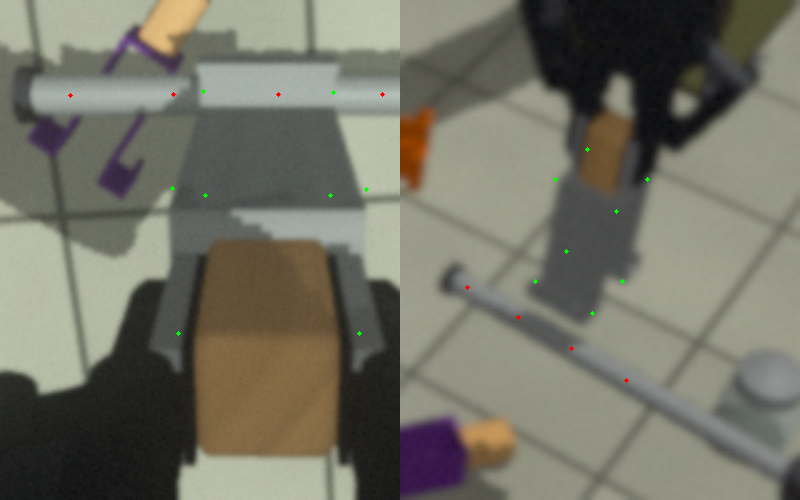

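The bar's centre line in the wrist view (y≈95) sits right on the projected dots. The hook is about 4.5 mm further in +x than predicted, with crown edge at 210 against 188 px; the scene view agrees. I'll shift 5.5 mm towards the robot and 15 mm along the bar, then lower.

Request:
apply_moves(
  motion=[
    [0,0,0,0.003,0.008,0,0],
    [0,0,0,0.0055,0.015,0.01,0],
    [0,0,0,0.0055,0.015,0.02,0],
    [0,0,0,0.0055,0.015,0.03,0],
    [0,0,0,0.0055,0.015,0.035,0],
  ],
)

```text
t: 12.4
ee_pos: [0.5912, 0.2105, 0.2487]
eef_rot: [0.091, 3.139, -0.001]
contact_force: [-0.2, -0.8, -2.7]
finger_gap: 0.0235
grasp_force: 60.9
```

Request:
apply_moves(
  motion=[
    [0,0,0,0,0,0.008,0],
    [0,0,0,0,0,0.016,0],
    [0,0,0,0,0,0.024,0],
    [0,0,0,0,0,0.032,0],
    [0,0,0,0,0,0.04,0],
  ],
)

```text
t: 12.9
ee_pos: [0.5919, 0.2115, 0.2101]
eef_rot: [0.091, 3.137, 0.002]
contact_force: [-0.0, -1.1, -2.7]
finger_gap: 0.023
grasp_force: 61.0
```

```bash
python3 - <<'E'
from g import *
s=ctrl.state();print(s["ee_pos"],s["contact_force"]);p=ctrl.camera_params("wrist")
w=ctrl.read_camera("wrist")[:,:,::-1].copy();cv2.imwrite("pics/w7.png",w)
c=ctrl.read_camera("scene")[:,:,::-1].copy();S=ctrl.camera_params("scene")
o=proj(S,s["ee_pos"]).astype(int)-[50,45]
cv2.imwrite("pics/z7.png",np.hstack([cv2.resize(w[130:330,150:310],(400,500)),cv2.resize(c[o[1]:o[1]+125,o[0]:o[0]+100],None,fx=4,fy=4)]))
E
```

```text
[0.59189807 0.21150154 0.21006681] [-0.03498518 -1.07981955 -2.73862284]
```

View pics/z7.png

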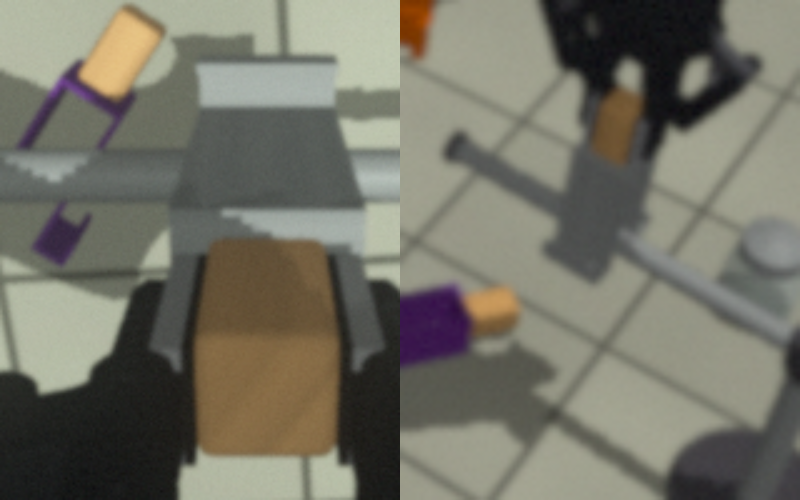

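The bar now passes between the two legs and the force is unchanged, so I'll keep lowering.

Request:
apply_moves(
  motion=[
    [0,0,0,0,0,0.01,0],
    [0,0,0,0,0,0.02,0],
    [0,0,0,0,0,0.03,0],
    [0,0,0,0,0,0.038,0],
    [0,0,0,0,0,0.046,0],
  ],
)

```text
t: 13.5
ee_pos: [0.5919, 0.2115, 0.1638]
eef_rot: [0.091, 3.138, 0.002]
contact_force: [-0.8, -0.0, -1.8]
finger_gap: 0.0236
grasp_force: 61.2
```

Request:
apply_moves(
  motion=[
    [0,0,0,0,0,0.002,0],
    [0,0,0,0,0,0.004,0],
    [0,0,0,0,0,0.006,0],
    [0,0,0,0,0,0.006,0],
    [0,0,0,0,0,0.006,0],
  ],
)

```text
t: 14.0
ee_pos: [0.5922, 0.2117, 0.159]
eef_rot: [0.091, 3.137, 0.003]
contact_force: [-0.1, 1.4, -1.6]
finger_gap: 0.023
grasp_force: 61.0
```

Request:
apply_moves(
  motion=[
    [0,0,0,0,0,0.001,0],
    [0,0,0,0,0,0.002,0],
    [0,0,0,0,0,0.003,0],
    [0,0,0,0,0,0.003,0],
    [0,0,0,0,0,0.003,0],
  ],
)

```text
t: 14.5
ee_pos: [0.592, 0.2116, 0.1557]
eef_rot: [0.091, 3.137, 0.002]
contact_force: [-0.3, -0.1, -2.5]
finger_gap: 0.0236
grasp_force: 61.0
```

Request:
apply_moves(
  motion=[
    [0,0,0,0,0,0.001,0],
    [0,0,0,0,0,0.002,0],
    [0,0,0,0,0,0.002,0],
    [0,0,0,0,0,0.002,0],
    [0,0,0,0,0,0.002,0],
  ],
)

```text
t: 15.0
ee_pos: [0.5921, 0.2116, 0.1538]
eef_rot: [0.091, 3.137, 0.002]
contact_force: [-0.3, -0.4, -1.8]
finger_gap: 0.0236
grasp_force: 61.0
```

Request:
apply_moves(
  motion=[
    [0,0,0,0,0,0.001,0],
    [0,0,0,0,0,0.002,0],
    [0,0,0,0,0,0.002,0],
    [0,0,0,0,0,0.002,0],
    [0,0,0,0,0,0.002,0],
  ],
)

```text
t: 15.5
ee_pos: [0.5921, 0.2116, 0.1517]
eef_rot: [0.091, 3.137, 0.002]
contact_force: [-0.5, 0.3, -1.8]
finger_gap: 0.0233
grasp_force: 61.0
```

Request:
apply_moves(
  motion=[
    [0,0,0,0,0,0.001,0],
    [0,0,0,0,0,0.002,0],
    [0,0,0,0,0,0.002,0],
    [0,0,0,0,0,0.002,0],
    [0,0,0,0,0,0.002,0],
  ],
)

```text
t: 16.0
ee_pos: [0.5922, 0.2117, 0.1503]
eef_rot: [0.091, 3.137, 0.002]
contact_force: [-1.3, -1.6, 6.4]
finger_gap: 0.0234
grasp_force: 62.0
```

It has made contact, at 6 N upward. Release and retreat.

Request:
apply_moves(
  motion=[
    [0,0,0,0,0,-0.001,0.3],
    [0,0,0,0,0,-0.001,0.5],
    [0,0,0,0,0,-0.001,0.8],
    [0,0,0,0,0,-0.001,1],
    [0,0,0,0,0,-0.001,1],
  ],
)

```text
t: 16.5
ee_pos: [0.592, 0.2116, 0.1505]
eef_rot: [0.091, 3.137, 0.002]
contact_force: [0.3, -0.2, -0.2]
finger_gap: 0.0821
grasp_force: 0.0
```

Request:
apply_moves(
  motion=[
    [0,0,0,0,0,-0.001,1],
    [0,0,0,0,0,-0.001,1],
    [0,0,0,0,0,-0.015,1],
    [0,0,0,0,0,-0.035,1],
    [0,0,0,0,0,-0.06,1],
  ],
)

```text
t: 17.0
ee_pos: [0.5915, 0.2114, 0.2117]
eef_rot: [0.091, 3.138, 0.002]
contact_force: [0.7, -0.1, 0.2]
finger_gap: 0.0855
grasp_force: 0.0
```

Request:
apply_moves(
  motion=[
    [0,0,0,0,0,-0.04,1],
    [0,0,0,0.03,0,-0.06,1],
    [0,0,0,0.07,0,-0.06,1],
    [0,0,0,0.11,0,-0.06,1],
    [0,0,0,0.13,0,-0.06,1],
  ],
)

```text
t: 17.5
ee_pos: [0.4585, 0.2197, 0.2718]
eef_rot: [0.085, 3.137, 0.002]
contact_force: [0.2, -0.0, 0.9]
finger_gap: 0.0855
grasp_force: 0.0
```

```bash
python3 - <<'E'
from g import *
import time
s=ctrl.state();print(s["ee_pos"],s["finger_gap"],s["t"])
w=ctrl.read_camera("wrist")[:,:,::-1];t=ctrl.read_camera("top")[:,:,::-1];c=ctrl.read_camera("scene")[:,:,::-1]
a=cv2.resize(w,(400,300));b=cv2.resize(c[150:270,290:410],(400,400));e=cv2.resize(t[140:215,100:235],(400,222))
o=np.zeros((560,800,3),np.uint8);o[:300,:400]=a;o[300:522,:400]=e;o[:400,400:]=b;cv2.imwrite("pics/z8.png",o)
for _ in range(3):
    c2=ctrl.read_camera("scene")[:,:,::-1]
print("motion",np.abs(cv2.blur(c2,(3,3)).astype(int)-cv2.blur(c,(3,3)))[150:270,290:410].max())
E
```

```text
[0.458529   0.2196627  0.27183812] 0.08548692352629526 17.5
motion 45
```

View pics/z8.png

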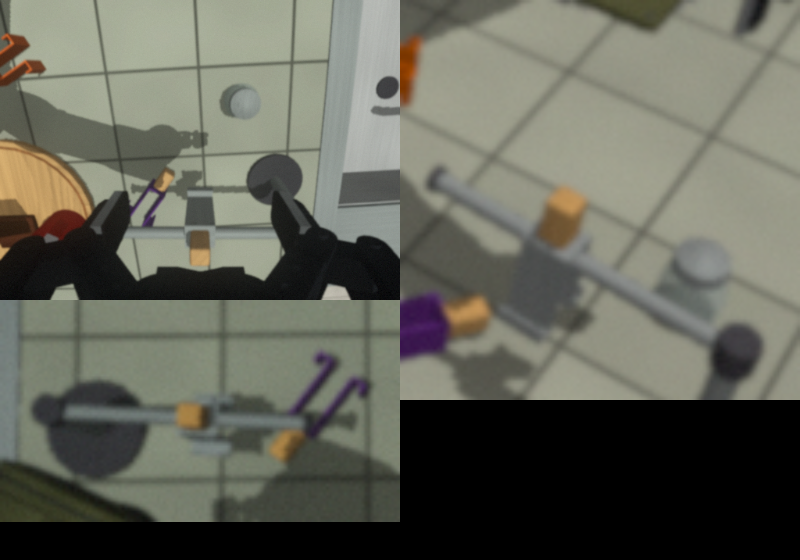

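The hook hangs astride the bar near its middle, with the grip up and a leg on each side. The top crop shows the crown at about (200,415) and toes either side, and the rail is still out. I'll let it settle, then check that it's still.

Request:
apply_moves(
  motion=[
    [0,0,0,0,0,0,1],
    [0,0,0,0,0,0,1],
    [0,0,0,0,0,0,1],
    [0,0,0,0,0,0,1],
    [0,0,0,0,0,0,1],
  ],
)

```text
t: 18.3
ee_pos: [0.4619, 0.219, 0.2702]
eef_rot: [0.091, 3.137, 0.002]
contact_force: [-0.5, -0.3, -0.8]
finger_gap: 0.0853
grasp_force: 0.0
```

Request:
apply_moves(
  motion=[
    [0,0,0,0,0,0,1],
    [0,0,0,0,0,0,1],
    [0,0,0,0,0,0,1],
    [0,0,0,0,0,0,1],
    [0,0,0,0,0,0,1],
  ],
)

```text
t: 18.8
ee_pos: [0.4619, 0.219, 0.2703]
eef_rot: [0.091, 3.137, 0.002]
contact_force: [0.6, 0.1, 0.1]
finger_gap: 0.0853
grasp_force: 0.0
```

Request:
apply_moves(
  motion=[
    [0,0,0,0,0,0,1],
    [0,0,0,0,0,0,1],
    [0,0,0,0,0,0,1],
    [0,0,0,0,0,0,1],
    [0,0,0,0,0,0,1],
  ],
)

```text
t: 19.3
ee_pos: [0.4619, 0.219, 0.2703]
eef_rot: [0.091, 3.137, 0.002]
contact_force: [-0.4, -0.1, 0.7]
finger_gap: 0.0856
grasp_force: 0.0
```

```bash
python3 - <<'E'
from g import *
F=[]
T=ctrl.camera_params("top");S=ctrl.camera_params("scene")
for i in range(8):
    q=[]
    for n,(x,y,w,h) in(("top",(155,170,20,20)),("scene",(330,203,18,24))):
        im=cv2.cvtColor(ctrl.read_camera(n),cv2.COLOR_RGB2HSV)[y:y+h,x:x+w]
        m=((im[...,1]>90)&(im[...,0]<25)).astype(np.uint8);M=cv2.moments(m,True);q+=[x+M["m10"]/M["m00"],y+M["m01"]/M["m00"],M["m00"]]
    F.append(q)
F=np.array(F);print(F.mean(0).round(2),F.std(0).round(2));m=F.mean(0)
print("grip blob",tri([(T,m[:2]),(S,m[3:5])]))
E
```

```text
[164.27 178.7   75.5  338.34 214.61 166.75] [0.05 0.05 1.   0.01 0.02 0.43]
grip blob (array([0.59081804, 0.21373131, 0.20163972]), [0.5, 0.5])
```

It is still: the centroid varies by under 0.05 px. The grip is at (0.591, 0.214, 0.202), directly over the bar at x 0.594.

```bash
python3 -c "
from bench import ctrl
print(ctrl.sign_off())"
```

```text
the job is handed in; nothing more can be done
None
```

The rail is swung out to its stop, the hook hangs still astride the bar near its middle, and the job was handed in about 20 s into the 64 s allowed; sign-off returned no verdict.

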